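# Pop open the fork box at the fish-waffle stand

### The arm

A 6-joint arm with a two-finger parallel gripper is mounted at the origin on the work surface. World frame = base frame: x ahead of the robot, y to its left, z up, the work surface at z = 0. Lengths are in m, angles in rad, forces in N, time in s.
With the tool pointing down it reaches from about 0.35 to 0.975 m from the base axis. Payload 4.9 kg.
Tool frame: the origin (TCP) lies midway between the tips of the shut fingers; the grasp point (between the pads) lies 19 mm behind it; x points along the fingers, y is the direction in which the jaws open and shut, and the axes are right-handed (so a half turn about x gives the same grasp; the last joint's range is limited). The gripper opens to 85 mm and grips with 20 to 120 N. Pads are 22 mm wide; open, the fingers measure 114 mm over their backs; the gripper's body (76 mm by 85 mm) begins 54 mm behind the grasp point. The pads swing forward as they close: fully open they stand 13 mm farther back than shut.
Start: joints at [-1.223, 0.053, 1.613, -0, 1.476, -0.119], TCP at [0.281, -0.558, 0.231] pointing down, gripper open.
Joint ranges: [-3.01, 3.01], [-1.01, 2.22], [0.06, 2.58], [-1.02, 4.17], [0.09, 2.62], [-3.14, 3.14]. Speed limits (rad/s): [2.57, 2.57, 3.14, 3.14, 3.14, 3.14].

### API

Orientations are given as a rotation vector (axis times angle).
In Python, from station import ctrl gives the robot as it stands.
- The arm moves only by the shell command python3 -m handwheel 'ROWS' [FORCE]. ROWS is JSON, a list of rows, each a list of 3 entries, a list of its own where there are three numbers: the finger opening in m, from 0 to 0.0854, then the shift along the tool's x, y, z in m, then the turn, a rotation vector about the tool's x, y, z in degrees. In form: [[claw, [dx, dy, dz], [ax, ay, az]], ...]. A call has 1 to 10 rows; each row shifts and turns the commanded pose from where the row before left it, along the tool's axes as they then stand; what a row does not reach is not made up. A row lasts 1/12 s, in which the tool goes at most 41.7 mm and 7.16 degrees, less where a joint would pass 70% of its speed; a pose out of reach is approached as far as the arm can. A call with a gripper value outside its range is refused whole. The fingers move at their own pace and stop on an object; FORCE is the grip in N (left out, the last holds). Time passes only in rows, so rows that do not move let the fingers close. It gives the time, the measured TCP pose, the force and the opening at its end, in the units of the state.
- ctrl.get_obs(): the state, without advancing time (a new reading comes with each control period).
- ctrl.get_image(name): name is "scene" or "top"; returns the picture (384x512x3 uint8, red, green, blue); there is no depth.
- ctrl.camera_params(name): a dict with "vertical_fov" (degrees; the focal length in pixels is half the picture's height over the tangent of half this angle, whatever the lens; pixels are square), "cx", "cy" (the principal point, pixels), "rvec" (rotation vector, rad) and "tvec" (3), from world to camera coordinates, as OpenCV has them. Camera axes: x right, y down, z forward; pixel columns grow to the right and rows downward; lengths in m; the calibration is good to about 2 mm. A picture is of the moment at which its call begins. camera_params takes no time and is no camera call.
- ctrl.finish_job(): hands the job in, once; it reports no verdict.
Trained networks look in the newest picture that a camera, given by its name, has taken for a name from the list of things; names that differ only in an ending like _2 or _b are one class to them, and where a whole thing is asked for, a point or a joint stands for the part that bears it (a point fixed in the world has none). Each returns a list of dicts, best first, with "score" (0 to 1); they miss things now and then, are a little off and sometimes report something else, mostly with a low value. They report only what shows in the picture. A call takes as long as a camera call.
- ctrl.look_for(thing, camera): "box" ([centre column, centre row, width, height] in pixels, round what is visible of it).
- ctrl.silhouettes(thing, camera): "mask" (384x512 bool, what is visible of it) and "box" ([centre column, centre row, width, height] in pixels, round what is visible of it).
- ctrl.tip_of(thing, camera): "centre" ([row, column] in pixels: a listed point, or the origin of a listed thing).
The state is a dict: "t": time; "q": joint angles; "dq": joint speeds; "effort": joint torques, N m; "tool_pos": TCP position; "tool_rot": TCP orientation; "contact_force": force on the tool from outside, world axes, zero at the start; "wrist_torque": the same for the moment, N m; "opening": finger opening in m.
Only numpy, scipy, OpenCV 4.12 (cv2) and the standard library are available. Lean on these libraries where they do the work, as an engineer would, in place of code of your own. Each camera call takes 0.05 s, during which the arm holds its last target.

### The job

Open the spring-lidded box with the red button so that the wooden forks in it can be taken: press its red button down to free the lid, keep your fingers over the lid so that it comes up against them, and let it up slowly instead of letting it fly open, until it stands fully open on its own. The box with the blue button stays shut.

Things in the scene. Friction and masses are not known exactly. Their poses are not given: they have to be found in the camera images.
- red_button_top (a point): Centre of the flat top (28 x 32 mm) of the red push button on the front of the box to open. x points across the lid to the hinge, z up. It sinks 6 mm, straight down (1.5 N to start, 5 N at the bottom), frees the lid after 4 mm, springs back. Unpressed, its top is 88 mm above the counter, 16 mm above the lid's top; the lid begins 18 mm along +x, so one fingertip can cover both.
- red_hinge (a point): Middle of the lid's hinge line (along y) on the far side of that box, 66 mm above the counter, at the lid's underside. Axes as the button's; fixed, does not turn with the lid. Aluminium box 120 x 140 x 65 mm, fixed. Lid: black plate, 116 mm from hinge to free edge (towards -x), 140 mm along y, 6 mm thick, 80 g. The button's centre is 134 mm towards -x.
- red_lid (a joint): Angle of that lid in rad: 0 shut and caught, 1.35 fully open on its stop, nearly upright. A spring pushes it open all the way (about 0.8 N at the free edge when shut, 0.15 N near the stop): with no hand over it, it flies open in half a second. It stays open by itself.
- blue_lid (a joint): Angle in rad of the lid of the look-alike box with a blue button: 0 shut, 1.35 fully open. It must stay shut.

How it is judged:
At the end, for the whole second after the job is handed in: The red-button box's lid stands fully open by itself (more than 1.2 rad) and still; the blue-button box's lid is shut (under 0.1 rad) (value of joint red_lid above 1.2 rad and velocity of joint red_lid below 0.2 rad/s and value of joint blue_lid below 0.1 rad); the robot touches nothing.
It fails at once if the red box's lid flies open: faster than 2.5 rad/s once it is more than 0.35 rad up (value of joint red_lid above 0.35 rad and velocity of joint red_lid above 2.5 rad/s).
It fails at once if the blue-button box is opened (value of joint blue_lid above 0.1 rad).
It also fails if it takes over 35 s, if anything falls off the work surface, if the arm or the gripper's body presses on something with over 40 N, if the wrist force passes 120 N, or if a joint passes its speed limit or range.

## Working session

There is one attempt and no reset: what is moved stays moved. The work goes in short steps, Python scripts to look and compute and a shell command to move; the robot and the scene stay as the last step left them, time stands still between calls to the robot, and variables do not carry over. Pictures are saved under pics/ and viewed, and the job is handed in when it is done.

```bash
mkdir -p pics; ls
python3 - <<'E'
from station import ctrl
import cv2
o=ctrl.get_obs(); print({k:(v.round(4).tolist() if hasattr(v,'round') and hasattr(v,'tolist') else v) for k,v in o.items()})
for c in ["scene","top"]:
    im=ctrl.get_image(c); cv2.imwrite(f"pics/{c}0.png",im[:,:,::-1])
    print(ctrl.camera_params(c))
    for t in ["red_button_top","red_hinge"]:
        print(t,c,ctrl.tip_of(t,c))
    for t in ["red_lid","blue_lid"]:
        print(t,c,ctrl.look_for(t,c))
E
```

```text
pics
{'t': 0.0, 'q': [-1.223, 0.0533, 1.6143, 0.0, 1.476, -0.119], 'dq': [-0.0007, 0.0016, 0.0006, -0.0004, -0.0012, -0.0006], 'effort': [0.0013, -39.3685, -37.0177, -0.0001, 0.007, 0.0], 'tool_pos': [0.2811, -0.5576, 0.2301], 'tool_rot': [1.9622, 0.4685, -1.9626], 'contact_force': [0.5715, 0.5807, 0.0263], 'wrist_torque': [-0.0001, 0.0328, -0.0335], 'opening': 0.0852300647753285}
{'vertical_fov': 44.5676849561198, 'cx': 252.0782047694127, 'cy': 186.78026911573764, 'rvec': array([ 2.428399  ,  0.96526945, -0.28117299]), 'tvec': array([-0.36538932, -0.27120794,  1.02403395])}
red_button_top scene [{'centre': [236.8, 168.3], 'score': 0.78}]
red_hinge scene [{'centre': [297.3, 229.4], 'score': 0.59}]
red_lid scene [{'box': [202.5, 275.8, 119.3, 111.7], 'score': 0.64}]
blue_lid scene [{'box': [327.9, 145.2, 96.4, 83.6], 'score': 0.81}]
{'vertical_fov': 56.88120468983789, 'cx': 251.5159975463019, 'cy': 194.48377551912802, 'rvec': array([ 2.17077547, -2.10886254,  0.19342037]), 'tvec': array([-0.03563732,  0.5609786 ,  0.73398612])}
red_button_top top [{'centre': [230.2, 327.3], 'score': 0.71}]
red_hinge top [{'centre': [165.7, 323.2], 'score': 0.77}]
red_lid top [{'box': [323.7, 194.0, 70.4, 57.4], 'score': 0.69}]
blue_lid top [{'box': [175.6, 197.2, 72.2, 60.5], 'score': 0.93}]
```

View pics/scene0.png

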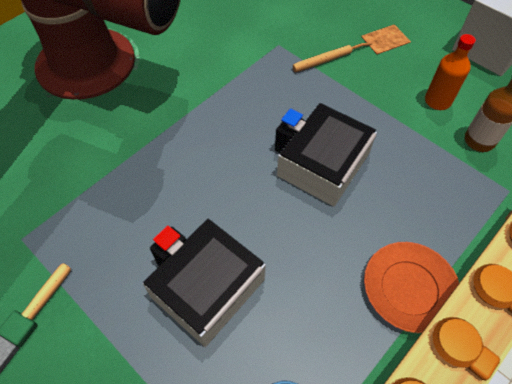

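View pics/top0.png

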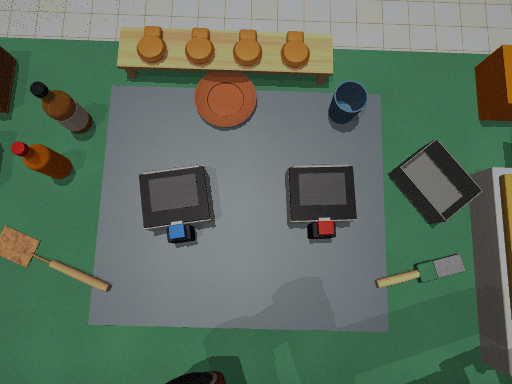

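```bash
cat > h.py <<'E'
import numpy as np, cv2
from station import ctrl
def cam(n):
    p=ctrl.camera_params(n); f=192/np.tan(np.radians(p['vertical_fov']/2))
    K=np.array([[f,0,p['cx']],[0,f,p['cy']],[0,0,1]]); R=cv2.Rodrigues(p['rvec'])[0]
    return K,R,p['tvec']
def tri(rc1,rc2):
    Ps=[]
    for n in("scene","top"):
        K,R,t=cam(n); Ps.append(K@np.c_[R,t])
    X=cv2.triangulatePoints(Ps[0],Ps[1],np.array(rc1[::-1],float).reshape(2,1),np.array(rc2[::-1],float).reshape(2,1))
    return (X[:3]/X[3]).ravel()
def proj(n,X):
    K,R,t=cam(n); x=K@(R@np.asarray(X)+t); return (x[:2]/x[2])[::-1]
def onz(n,rc,z):
    K,R,t=cam(n); d=R.T@np.linalg.solve(K,[rc[1],rc[0],1]); c=-R.T@t
    return c+d*(z-c[2])/d[2]
E
python3 - <<'E'
from h import *
b=([236.8,168.3],[230.2,327.3]); h=([297.3,229.4],[165.7,323.2])
for n,p,z in(("button",b,.088),("hinge",h,.066)):
    X=tri(*p); print(n,X,proj("scene",X),proj("top",X),onz("scene",p[0],z),onz("top",p[1],z))
E
```

```text
button [ 0.48878986 -0.17312988  0.08515774] [236.91669374 166.07199827] [228.42725202 325.10473012] [ 0.49245236 -0.17129264  0.088     ] [ 0.48505306 -0.17700898  0.088     ]
hinge [ 0.62312377 -0.17210337  0.079021  ] [297.25182762 229.81030416] [166.00366836 323.56462583] [ 0.61923306 -0.16986521  0.066     ] [ 0.62715891 -0.17414672  0.066     ]
```

Run:
```python
from h import *
for n,(r,c) in(("scene",(200,130)),("top",(150,270))):
    im=cv2.imread(f"pics/{n}0.png"); 
    hs=cv2.cvtColor(im,cv2.COLOR_BGR2HSV)
    m=((hs[...,0]<6)|(hs[...,0]>174))&(hs[...,1]>180)&(hs[...,2]>120)
    m[:r]=0;m[:,:c]=0;m[r+100:]=0;m[:,c+100:]=0
    rr,cc=np.nonzero(m); 
    cnt,_=cv2.findContours(m.astype('uint8'),0,1); cn=max(cnt,key=cv2.contourArea)
    print(n,m.sum(),rr.mean(),cc.mean(),cv2.minAreaRect(cn),[cc.min(),cc.max(),rr.min(),rr.max()])
    h,w=(145,140) if n=="scene" else (100,100)
    cv2.imwrite(f"pics/{n}_crop.png",cv2.resize(im[r:r+h,c:c+w],None,fx=4 if n=="scene" else 5.5,fy=4 if n=="scene" else 5.5,interpolation=cv2.INTER_CUBIC))
```

```text
scene 353 237.54107648725213 166.3314447592068 ((166.25, 237.25001525878906), (16.26345443725586, 22.62741470336914), 45.0) [np.int64(154), np.int64(179), np.int64(226), np.int64(249)]
top 188 227.25531914893617 325.95212765957444 ((325.5, 227.5), (13.0, 15.0), 90.0) [np.int64(318), np.int64(333), np.int64(221), np.int64(234)]
```

View pics/scene_crop.png

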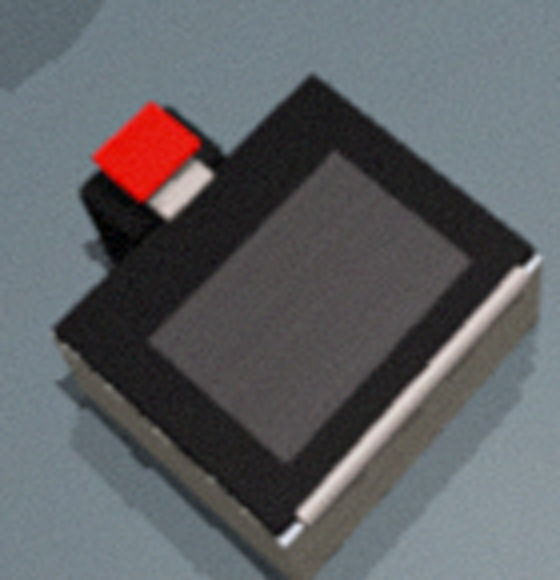

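View pics/top_crop.png

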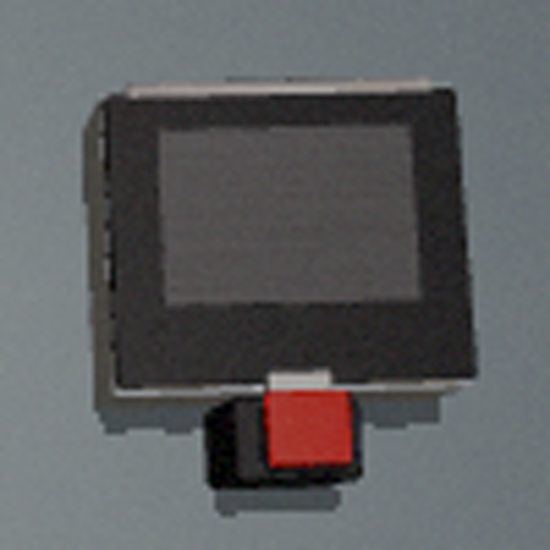

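Run:
```python
from h import *
S=dict(Fp=(218.75,208),Hp=(264,264.5),Hm=(333,201.2),Fm=(283,143.8),btn=(237.4,166.5))
T=dict(Fp=(220,291.5),Hp=(167.3,289.5),Hm=(166,352.7),Fm=(218.2,356.4),btn=(227.4,326))
P={}
for k in S:
    X=tri(S[k],T[k]);P[k]=X; z=.088 if k=='btn' else .072
    print(k,X.round(4),onz("scene",S[k],z).round(4),onz("top",T[k],z).round(4))
f=(P['Fp']+P['Fm'])/2;h=(P['Hp']+P['Hm'])/2
d=h-f;print(f,h,np.linalg.norm(d),np.degrees(np.arctan2(d[1],d[0])), P['Fp']-P['Fm'],P['Hp']-P['Hm'])
d=P['Fp']-P['Fm'];print(np.degrees(np.arctan2(-d[0],d[1])));d=P['Hp']-P['Hm'];print(np.degrees(np.arctan2(-d[0],d[1])))
o=ctrl.get_obs();print(cv2.Rodrigues(o['tool_rot'])[0].round(3))
```

```text
Fp [ 0.5061 -0.1044  0.0715] [ 0.5066 -0.1042  0.072 ] [ 0.5055 -0.105   0.072 ]
Hp [ 0.6215 -0.0989  0.0689] [ 0.6229 -0.0992  0.072 ] [ 0.6197 -0.0997  0.072 ]
Hm [ 0.6279 -0.2347  0.0741] [ 0.6282 -0.2335  0.072 ] [ 0.627  -0.2371  0.072 ]
Fm [ 0.5142 -0.242   0.0712] [ 0.515  -0.2416  0.072 ] [ 0.5134 -0.2427  0.072 ]
btn [ 0.491  -0.174   0.0879] [ 0.4912 -0.1738  0.088 ] [ 0.4907 -0.1744  0.088 ]
[ 0.51012775 -0.17321708  0.07134465] [ 0.62470978 -0.16678062  0.07146801] 0.1147627329328916 3.215120506323693 [-0.00805172  0.13757863  0.00034331] [-0.00632743  0.13582806 -0.00518167]
3.349386037466931
2.6671448912751754
[[-0.     0.45  -0.893]
 [ 0.    -0.893 -0.45 ]
 [-1.    -0.    -0.   ]]
```

```bash
python3 -m handwheel '[[0,[0,0,0],[5.9,0,0]],[0,[0,0,0],[5.9,0,0]],[0,[0,0,0],[5.9,0,0]],[0,[0,0,0],[5.9,0,0]],[0,[0,-0.031,-0.0206],[0,0,0]],[0,[0,-0.031,-0.0206],[0,0,0]],[0,[0,-0.031,-0.0206],[0,0,0]],[0,[0,-0.031,-0.0206],[0,0,0]],[0,[0,-0.031,-0.0206],[0,0,0]],[0,[0,-0.031,-0.0206],[0,0,0]]]' 20
python3 -m handwheel '[[0,[0,-0.031,-0.0206],[0,0,0]],[0,[0,-0.031,-0.0206],[0,0,0]],[0,[0,-0.031,-0.0206],[0,0,0]],[0,[0,-0.031,-0.0206],[0,0,0]],[0,[0,-0.031,-0.0206],[0,0,0]],[0,[0,-0.031,-0.0206],[0,0,0]],[0,[0.03,0,0],[0,0,0]],[0,[0.03,0,0],[0,0,0]],[0,[0.03,0,0],[0,0,0]],[0,[0,0,0],[0,0,0]]]'
cat > st.py <<'E'
from h import *
o=ctrl.get_obs();R=cv2.Rodrigues(o['tool_rot'])[0]
B=np.array([.491,-.174,.088]);u=np.array([.9985,.054,0]);v=np.array([-.054,.9985,0]);d=o['tool_pos']-B
print('t',o['t'],'u,v,z mm',1e3*d@u,1e3*d@v,1e3*o['tool_pos'][2],'F',o['contact_force'].round(2),'op',o['opening']);print(R.round(3).tolist())
E
python3 st.py
```

```text
t: 1.33
tool_pos: [0.3951, -0.3641, 0.2315]
tool_rot: [2.194, 0.059, -2.193]
contact_force: [0.3, -0.4, 0.2]
opening: 0.0002
t: 2.17
tool_pos: [0.5037, -0.1707, 0.1344]
tool_rot: [2.184, 0.067, -2.208]
contact_force: [-0.8, 1.2, -1.1]
opening: -0.0003
t 2.1667 u,v,z mm 12.905006024113503 2.637421350961713 134.37712614046654 F [-0.81  1.15 -1.11] op -0.0003010465226413817
[[-0.011, 0.056, -0.998], [0.005, -0.998, -0.056], [-1.0, -0.006, 0.011]]
```

```bash
python3 -m handwheel '[[0,[0,0,0],[0,0,0]],[0,[0,0,0],[0,0,0]],[0,[0,0,0],[0,0,0]]]'
python3 - <<'E'
from h import *
a=ctrl.get_image("scene");b=ctrl.get_image("top")
cv2.imwrite("pics/app.png",np.hstack([cv2.resize(a[150:350,80:300],None,fx=1.8,fy=1.8),cv2.resize(b[130:280,250:400],(396,360))])[:,:,::-1])
E
python3 st.py
```

```text
t: 2.42
tool_pos: [0.5092, -0.1741, 0.1443]
tool_rot: [2.197, 0.057, -2.188]
contact_force: [0.5, -0.2, 0.8]
opening: 0.0
t 2.5167 u,v,z mm 17.968299662510084 -0.9807297586361126 143.94538878752482 F [ 0.24 -0.81 -0.29] op 0.00019023946993756196
[[0.004, 0.054, -0.999], [-0.002, -0.999, -0.054], [-1.0, 0.002, -0.004]]
```

View pics/app.png

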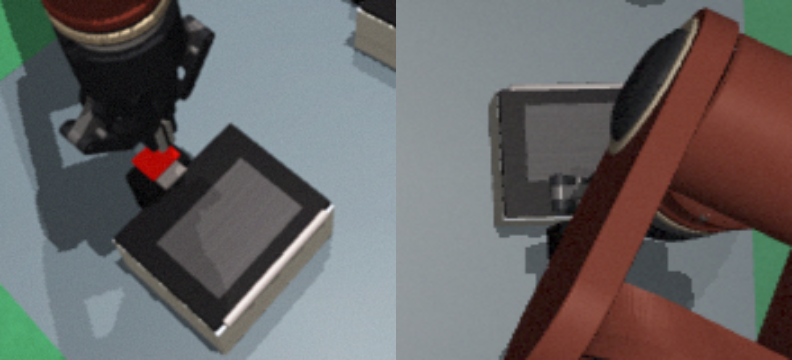

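The pictures show the shut fingertips above the red button's hinge-side edge (left panel about (160,140)), lined up with the lid edge. I'll go down now.

```bash
python3 -m handwheel '[[0,[0.012,0,0.0015],[0,0,0]],[0,[0.012,0,0],[0,0,0]],[0,[0.012,0,0],[0,0,0]],[0,[0.012,0,0],[0,0,0]],[0,[0,0,0],[0,0,0]],[0,[0,0,0],[0,0,0]]]'; python3 st.py
python3 -m handwheel '[[0,[0.003,0,0],[0,0,0]],[0,[0.003,0,0],[0,0,0]],[0,[0.003,0,0],[0,0,0]],[0,[0.002,0,0],[0,0,0]],[0,[0.001,0,0],[0,0,0]],[0,[0,0,0],[0,0,0]],[0,[0,0,0],[0,0,0]]]'; python3 st.py
```

```text
t: 3.02
tool_pos: [0.505, -0.1726, 0.0913]
tool_rot: [2.191, 0.062, -2.198]
contact_force: [0.7, 0.0, 1.1]
opening: 0.0003
t 3.0167 u,v,z mm 14.08844310725007 0.629623854813551 91.29842785058545 F [0.69 0.03 1.14] op 0.00026978343745837064
[[-0.003, 0.055, -0.998], [0.002, -0.998, -0.055], [-1.0, -0.002, 0.003]]
t: 3.6
tool_pos: [0.5069, -0.1735, 0.0824]
tool_rot: [2.195, 0.059, -2.192]
contact_force: [-0.1, 0.5, 6.0]
opening: -0.0001
t 3.6 u,v,z mm 15.896244299595095 -0.3662497568029529 82.39685134610427 F [-0.14  0.46  6.02] op -5.9975878995613384e-05
[[0.002, 0.055, -0.998], [-0.001, -0.998, -0.055], [-1.0, 0.001, -0.001]]
```

```bash
cat > pic.py <<'E'
import sys
from h import *
a=ctrl.get_image("scene");b=ctrl.get_image("top")
cv2.imwrite(f"pics/{sys.argv[1]}.png",np.hstack([cv2.resize(a[150:350,80:300],None,fx=1.8,fy=1.8),cv2.resize(b[130:280,250:400],(396,360))])[:,:,::-1])
E
python3 pic.py pressed; python3 st.py
```

```text
t 3.7 u,v,z mm 15.885699910851928 -0.3812572872545109 82.44629166609347 F [-2.13  0.19  5.57] op 0.00021156629404385459
[[0.002, 0.055, -0.998], [-0.001, -0.998, -0.055], [-1.0, 0.001, -0.001]]
```

View pics/pressed.png

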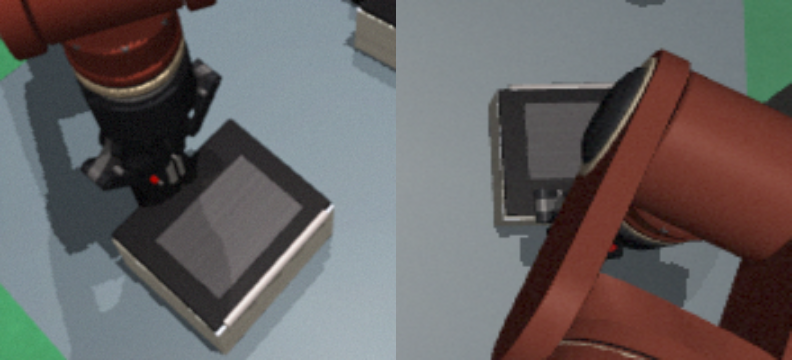

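The lid's front corners have moved up a few pixels: (231,125) to (231,120) and (115,240) to (113,234). The lid is free and resting against the finger, so I'll slide inward over it.

```bash
python3 -m handwheel '[[0,[0,0,-0.005],[0,0,0]],[0,[0,0,-0.005],[0,0,0]],[0,[0,0,-0.005],[0,0,0]],[0,[0,0,-0.005],[0,0,0]],[0,[0,0,-0.005],[0,0,0]],[0,[0,0,-0.005],[0,0,0]],[0,[0,0,-0.005],[0,0,0]],[0,[0,0,-0.005],[0,0,0]],[0,[0,0,0],[0,0,0]]]'; python3 st.py; python3 pic.py slid
```

```text
t: 4.45
tool_pos: [0.5472, -0.1709, 0.0813]
tool_rot: [2.194, 0.061, -2.192]
contact_force: [0.4, 0.2, 1.0]
opening: 0.0002
t 4.45 u,v,z mm 56.27352803769588 0.05781919115458947 81.34789967586924 F [0.41 0.24 0.97] op 0.00017871916150254412
[[0.001, 0.055, -0.998], [0.0, -0.998, -0.055], [-1.0, -0.0, -0.001]]
```

View pics/slid.png

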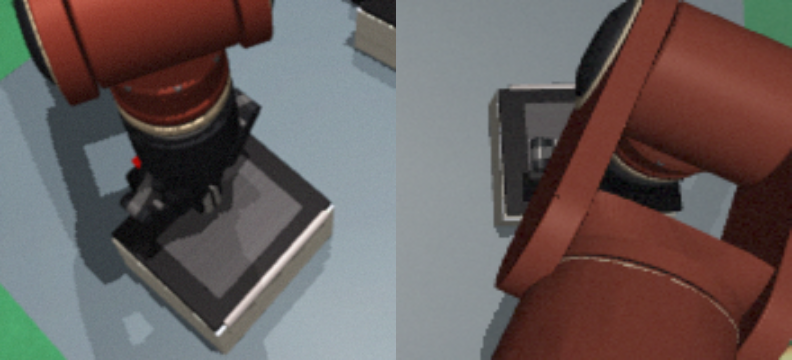

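```bash
python3 -m handwheel '[[0,[-0.0041,0,-0.0012],[0,0,0]],[0,[-0.0041,0,-0.0012],[0,0,0]],[0,[-0.0041,0,-0.0012],[0,0,0]],[0,[-0.0041,0,-0.0012],[0,0,0]],[0,[-0.004,0,-0.002],[0,0,0]],[0,[-0.004,0,-0.002],[0,0,0]],[0,[-0.004,0,-0.002],[0,0,0]],[0,[-0.004,0,-0.002],[0,0,0]],[0,[0,0,0],[0,0,0]]]'; python3 st.py; python3 pic.py mid
```

```text
t: 5.3
tool_pos: [0.5599, -0.1705, 0.115]
tool_rot: [2.195, 0.06, -2.191]
contact_force: [1.0, 0.3, 1.4]
opening: -0.0003
t 5.3 u,v,z mm 69.01604231309899 -0.24536736887316415 115.01940292796571 F [1.   0.34 1.39] op -0.000345172485630777
[[0.002, 0.055, -0.998], [-0.001, -0.998, -0.055], [-1.0, 0.001, -0.002]]
```

View pics/mid.png

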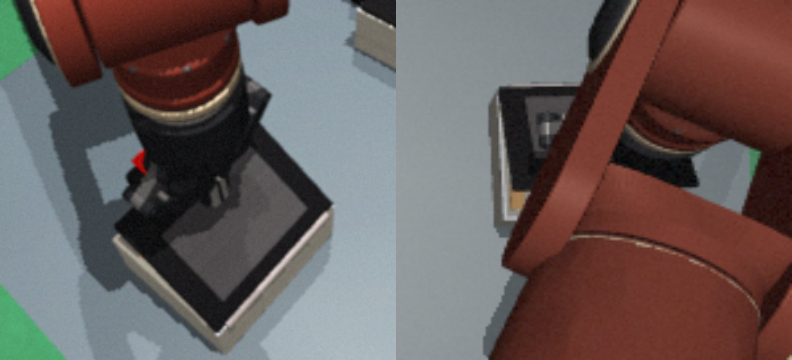

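The lid stands part open under the finger. In the top view the box interior shows near (517,200). I'll carry on along the arc.

```bash
python3 -m handwheel '[[0,[-0.0036,0,-0.0028],[0,0,0]],[0,[-0.0036,0,-0.0028],[0,0,0]],[0,[-0.0035,0,-0.0028],[0,0,0]],[0,[-0.0035,0,-0.0028],[0,0,0]],[0,[-0.0029,0,-0.0034],[0,0,0]],[0,[-0.0029,0,-0.0034],[0,0,0]],[0,[-0.0029,0,-0.0034],[0,0,0]],[0,[-0.0029,0,-0.0034],[0,0,0]],[0,[0,0,0],[0,0,0]]]'; python3 st.py; python3 pic.py mid2
```

```text
t: 6.15
tool_pos: [0.5847, -0.169, 0.1404]
tool_rot: [2.195, 0.06, -2.192]
contact_force: [0.2, -0.2, 0.6]
opening: 0.0002
t 6.15 u,v,z mm 93.82989539992539 -0.1102679120164096 140.42306154230107 F [ 0.18 -0.25  0.59] op 0.00022561873233920148
[[0.002, 0.055, -0.998], [-0.0, -0.998, -0.055], [-1.0, 0.0, -0.002]]
```

View pics/mid2.png

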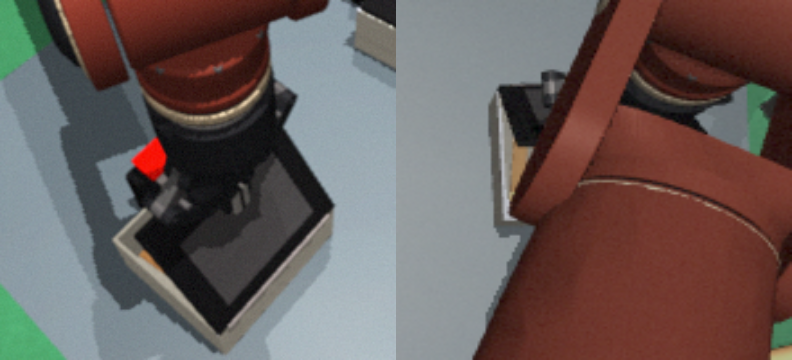

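```bash
python3 -m handwheel '[[0,[-0.0022,0,-0.0039],[0,0,0]],[0,[-0.0022,0,-0.0039],[0,0,0]],[0,[-0.0022,0,-0.0039],[0,0,0]],[0,[-0.0022,0,-0.0039],[0,0,0]],[0,[-0.0014,0,-0.0043],[0,0,0]],[0,[-0.0014,0,-0.0043],[0,0,0]],[0,[-0.0013,0,-0.0043],[0,0,0]],[0,[-0.0013,0,-0.0043],[0,0,0]],[0,[0,0,0],[0,0,0]]]'; python3 st.py; python3 -m handwheel '[[0,[0,0,-0.003],[0,0,0]],[0,[0,0,-0.003],[0,0,0]],[0,[0,0,-0.003],[0,0,0]],[0,[0,0,-0.003],[0,0,0]],[0,[0,0,-0.004],[0,0,0]],[0,[0,0,-0.004],[0,0,0]],[0,[0,0,-0.005],[0,0,0]],[0,[0,0,-0.005],[0,0,0]],[0,[0,0,0],[0,0,0]]]'; python3 st.py; python3 pic.py open
```

```text
t: 7.0
tool_pos: [0.6173, -0.1671, 0.154]
tool_rot: [2.194, 0.06, -2.192]
contact_force: [1.0, -0.1, 0.5]
opening: 0.0002
t 7.0 u,v,z mm 126.53040662434135 0.042058323545265466 154.04805871142625 F [ 1.01 -0.06  0.54] op 0.00015901228276153252
[[0.001, 0.055, -0.998], [-0.0, -0.998, -0.055], [-1.0, 0.0, -0.001]]
t: 7.75
tool_pos: [0.6473, -0.1654, 0.1537]
tool_rot: [2.194, 0.06, -2.193]
contact_force: [-0.5, -0.6, -0.4]
opening: 0.0002
t 7.75 u,v,z mm 156.48246728802644 0.11711379104794913 153.73184285837328 F [-0.47 -0.64 -0.36] op 0.00017989634288381875
[[0.0, 0.055, -0.998], [-0.0, -0.998, -0.055], [-1.0, 0.0, -0.0]]
```

View pics/open.png

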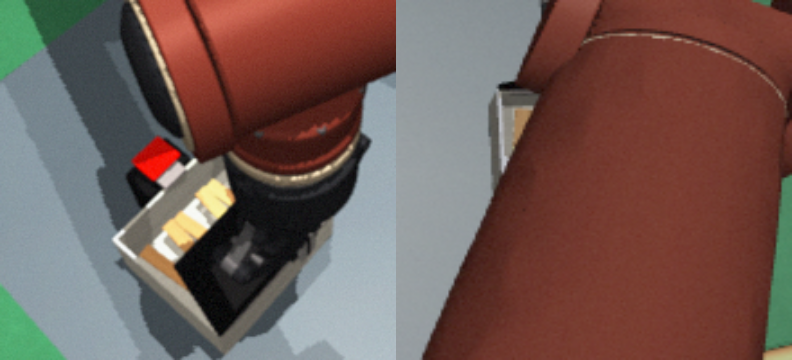

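The lid stands upright with the forks visible, and the finger is about 20 mm clear of it. I'll back off and then go up.

```bash
python3 -m handwheel '[[0,[0,0,-0.01],[0,0,0]],[0,[0,0,-0.01],[0,0,0]],[0,[-0.02,0,0],[0,0,0]],[0,[-0.02,0,0],[0,0,0]],[0,[-0.02,0,0],[0,0,0]],[0,[-0.02,0,0],[0,0,0]],[0,[-0.02,0,0],[0,0,0]],[0,[-0.02,0,0],[0,0,0]],[0,[-0.02,0,0],[0,0,0]],[0,[0,0,0],[0,0,0]]]'
python3 -m handwheel '[[0,[0,-0.03,0],[0,0,0]],[0,[0,-0.03,0],[0,0,0]],[0,[0,-0.03,0],[0,0,0]],[0,[0,-0.03,0],[0,0,0]],[0,[0,-0.03,0],[0,0,0]],[0,[0,-0.02,0],[0,0,0]],[0,[0,0,0],[0,0,0]],[0,[0,0,0],[0,0,0]],[0,[0,0,0],[0,0,0]]]'
python3 - <<'E'
from h import *
a=ctrl.get_image("scene");b=ctrl.get_image("top")
cv2.imwrite("pics/end.png",cv2.resize(np.hstack([a,b]),(800,300))[:,:,::-1])
E
python3 st.py
```

```text
t: 8.68
tool_pos: [0.6689, -0.1649, 0.2999]
tool_rot: [2.201, 0.057, -2.182]
contact_force: [0.8, 0.2, 0.7]
opening: -0.0001
t: 9.43
tool_pos: [0.6571, 0.005, 0.2927]
tool_rot: [2.192, 0.06, -2.195]
contact_force: [-0.1, -1.0, -0.1]
opening: 0.0002
t 9.5333 u,v,z mm 175.51838305811378 169.02567121271275 293.09818692014954 F [0.83 0.32 0.76] op -0.0001193529908285879
[[-0.001, 0.054, -0.999], [-0.0, -0.999, -0.054], [-1.0, 0.0, 0.001]]
```

View pics/end.png

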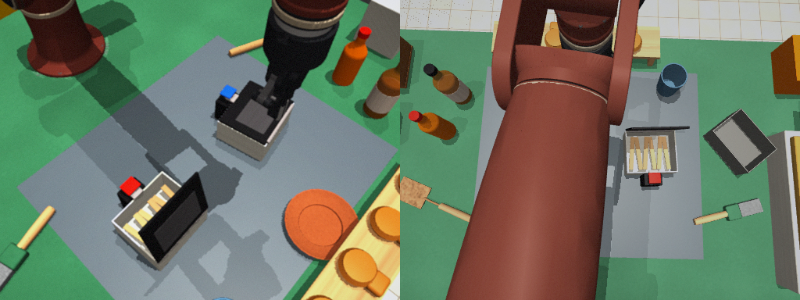

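The red lid stands nearly upright by itself at left panel (175,215), with the forks visible. The blue box is shut and the gripper is high above it. One quick angle check, then I'll hand in.

Run:
```python
from h import *
H=np.array([.6247,-.167,.066]);u=np.array([.9985,.054,0]);v=np.array([-.054,.9985,0])
for th in(1.1,1.2,1.35):
    for y in(-.07,.07):
        X=H-u*.116*np.cos(th)+v*y+np.array([0,0,.116*np.sin(th)])
        print(th,y,proj("scene",X).round(1),proj("top",X).round(1))
a=cv2.imread("pics/end.png")
im=ctrl.get_image("scene")[190:350,130:290]; b=ctrl.get_image("top")[130:250,270:390]
cv2.imwrite("pics/z.png",np.hstack([cv2.resize(im,(400,400)),cv2.resize(b,(400,400))])[:,:,::-1])
```

```text
1.1 -0.07 [286.6 160.8] [179.7 370. ]
1.1 0.07 [210.7 235.7] [181.4 295.7]
1.2 -0.07 [290.6 166.2] [173.7 370.5]
1.2 0.07 [213.4 241.6] [175.3 295.8]
1.35 -0.07 [297.9 175.2] [164.3 370.7]
1.35 0.07 [218.8 251. ] [166.  295.7]
```

View pics/z.png

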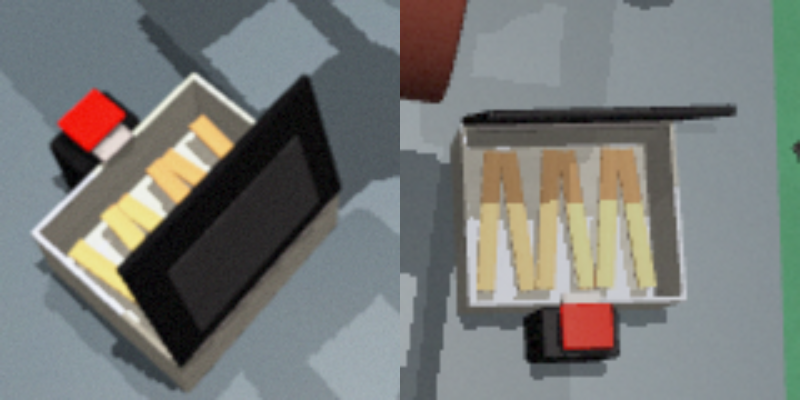

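The lid's near top corner is at scene column 178, row 298. The prediction for 1.35 rad is column 175, row 298, so the lid is on its stop.

```bash
python3 -c "
from station import ctrl
print(ctrl.finish_job(), ctrl.get_obs()['t'])"
```

```text
the job is handed in; nothing more can be done
the job is handed in; nothing more can be done
```

The red-button box is open, with its lid standing on its own at about 1.35 rad, and the blue-button box is still shut. The hand-in gave no verdict, so everything below is from my own checks.

**What I did:** I located the button and lid from both cameras; the heights came out at 88 mm for the button and 71 mm for the lid, against 88 and 72 in the text. With the fingers shut I pressed the red button about 6 mm down (about 6 N), so the lid came up about 0.1 rad against the fingertip. I then slid in over the lid, let it up along its arc at about 0.6 rad/s, and backed away and up.

**Last checks:**
- **Red lid:** one free-edge corner in the scene picture was within about 3 px of where 1.35 rad puts it, and the forks are visible in the box.
- **Blue lid:** it looks shut in the last scene picture; I did not measure its angle.
- **Gripper:** it is at about 0.29 m height, touching nothing, and the force reading is within noise (about 1 N).
- **Time:** about 9.7 s had passed at hand-in, out of 35 s.

I could not measure the lid's speed directly. The pictures along the way showed it following the finger. The first location estimates from the trained networks put the hinge 13 mm too high, so I used the lid corners and the button's colour instead.

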